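Fill the parts carrier and unhitch its drawbar

ROBOT

A 6-joint arm with a two-finger parallel gripper is mounted at the origin on a cart in front of the work surface, level with it; the furniture and walls round the work are solid. World frame = base frame: x ahead of the robot, y to its left, z up, the work surface at z = 0. Lengths are in m, angles in rad, forces in N, time in s.
With the tool pointing down it reaches from about 0.3 to 0.875 m from the base axis. Payload 6.4 kg.
Tool frame: the origin (TCP) lies on the centre line of the jaws, within the pads' length; the fingertips stand 22 mm ahead of it and the grasp point (between the pads) lies 3 mm ahead of it; z points along the fingers, y is the line along which they close (so a half turn about z gives the same grasp; the last joint's range is limited). The gripper opens to 85 mm and grips with 20 to 120 N. Pads are 22 mm wide; open, the fingers measure 114 mm over their backs; the gripper's body (76 mm by 85 mm) begins 54 mm behind the grasp point. The pads swing forward as they close: fully open they stand 13 mm farther back than shut.
Start: joints at [-1.379, 0.181, 1.607, -0, 1.354, -0.206], TCP at [0.223, -0.53, 0.253] pointing down, gripper open.
Joint ranges: [-2.99, 2.99], [-0.89, 2.07], [0.3, 2.58], [-1.14, 4.28], [0, 2.63], [-3.12, 3.12]. Speed limits (rad/s): [2.57, 2.57, 3.01, 3.14, 3.14, 3.14].

INTERFACE

Orientations are given as a unit quaternion [w, x, y, z].
In Python, from bench import ctrl gives the robot as it stands. The module is installed in compiled form; this text tells all that it offers.
- The arm moves only by the tool servo_tool, never from a script. Its argument "commands" is a list of rows, each a list of 3 entries, a list of its own where there are three numbers: the shift along the tool's x, y, z in mm, then the turn about the tool's z in rad, then the finger opening in mm, from 0 to 85.4. In form: [[[dx, dy, dz], turn, jaw], ...]. A call has 1 to 20 rows; each row shifts and turns the commanded pose from where the row before left it, along the tool's axes as they then stand; what a row does not reach is not made up. A row lasts 1/8 s, in which the tool goes at most 62.5 mm and 10.7 degrees, less where a joint would pass 70% of its speed; a pose out of reach is approached as far as the arm can. A call with a gripper value outside its range is refused whole. The fingers move at their own pace and stop on an object; the grip force is fixed at half the most. Time passes only in rows, so rows that do not move let the fingers close. It gives the time, the measured TCP pose, the force, the opening and the grip force at its end, in the units of the state.
- ctrl.get_obs(): the state, without advancing time (a new reading comes with each control period).
- ctrl.camera(name): name is "scene" or "top" or "wrist"; returns a dict with "color" (400x640x3 uint8, red, green, blue), "z_map" (400x640 float32, m along the optical axis (not along the pixel's ray), 0 where there is no reading), "fx", "fy", "cx", "cy" (pixels), "R" (3x3) and "t" (3): a world point X has camera coordinates R X + t. Camera axes: x right, y down, z forward; pixel columns grow to the right and rows downward; lengths in m; the calibration is good to about 2 mm. A picture is of the moment at which its call begins.
- ctrl.hand_in(): hands the job in; it is judged then, once.
The state is a dict: "time_s": time; "q": joint angles; "dq": joint speeds; "joint_efforts": joint torques, N m; "eef_pos": TCP position; "eef_rot": TCP orientation; "wrist_force": force on the tool from outside, world axes, zero at the start; "torque": the same for the moment, N m; "opening": opening from 0.0 (shut) to 1.0 (fully open); "grasp_force": force on a finger pad.
Only numpy, scipy, OpenCV 4.12 (cv2) and the standard library are available. Lean on these libraries where they do the work, as an engineer would, in place of code of your own. Each camera call takes 0.05 s, during which the arm holds its last target. There are 200 camera calls.

TASK

Stand the two chrome sleeves from the worktop upright in the two empty cells of the small carrier's divided crate, one in each. Then unhitch the carrier: pull the spring latch on the coupler out sideways by its upright tab, lift the drawbar until the coupler is about 45 mm higher than it sat on the ball, and finish still gripping it and holding it up there, without letting go. Leave the sleeves already in the crate and everything else on the worktop where they are.

Things in the scene. Friction and masses are not known exactly. Their poses are not given: they have to be found in the camera images.
- shuttle: fixed steel base plate (110 x 320 x 8 mm) screwed to the worktop. Origin on the worktop; x roughly away from the robot (yaw within 0.3 rad, differs each time), y along the drawbar from ball to carrier, z up. In its frame: plate centre (0, 30), ball centre (0, -75, 40) mm, drawbar hinge axis along x through (0, 55, 40) mm, crate centre (0, 120) mm.
- cell_pad_0: centre of the floor of one empty crate cell (flat dark pad, 18 mm across), z up. The grey crate on the carrier is 98 x 98 mm, 2 x 2 square cells about 44 mm wide, 46 mm between centres, sides along shuttle x and y; cell floor 35 mm above the worktop, walls and dividers 3 mm thick, rising 11 mm above that floor. Which two cells are empty differs each time.
- cell_pad_1: centre of the floor of the other empty crate cell, as cell_pad_0.
- sleeve_0: a chrome sleeve standing on end among the collets on the worktop: straight cylinder 18.4 mm diameter, 30 mm tall, about 45 g. Origin at the centre of its underside, z up along its axis. Either sleeve may go in either empty cell.
- sleeve_1: the other chrome sleeve standing on the worktop, as sleeve_0
- stored_sleeve_0: a like sleeve already standing in a crate cell; leave it there. Origin at the centre of its underside.
- stored_sleeve_1: the other sleeve already standing in a crate cell; leave it there
- coupler: aluminium drawbar with the coupler head (42 mm along x, 44 along y, centred on the ball, top 22 mm above the ball centre) at its -y end. Origin on its hinge, at (0, 55, 40) mm of shuttle; axes as shuttle when seated; swings up about x. The ball is at (0, -130, 0). The latch guide reaches to x = -34 mm. Carries the latch; lifting at the latch tab takes about 2 to 5 N; it falls back if let go.
- coupler_centre (a point): centre of the coupler head: the ball centre when seated, 40 mm above the worktop
- latch_tab (a point): point inside the grey upright latch tab, 15 mm below its top edge. Tab: 10 mm thick (shuttle x), 24 mm wide (y), 50 mm tall, top 77 mm above the worktop when seated. With the latch in, the point is at (-82, 0, +22) mm from coupler_centre. 43 mm clear between tab and latch guide but for a spring of 6 mm radius centred 32 mm above the worktop: open the fingers 25 to 45 mm to go over it.
- latch (a joint): travel of the latch in m: 0 sprung in (its tooth locks the coupler under the ball's shoulder), grows to 0.014 as the tab is pulled towards shuttle -x (towards the robot). Beyond about 0.006 the coupler is free; the spring pulls back with 4 N at 0, 8 N fully out.
- drawbar (a joint): angle of the drawbar in rad: 0 seated on the ball, grows as the coupler rises, stop at 0.6. The coupler is 130 mm from the hinge: 0.35 rad is 45 mm up. As it rises, the tab leans by the same angle towards the carrier (turns about shuttle -x).
- collet_0: a tapered steel collet 18 mm across, 24 mm tall, standing among the sleeves. Bystander, leave it. Origin at the centre of its underside.
- collet_1: another tapered steel collet, like collet_0. Bystander, leave it. Origin at the centre of its underside.
- gauge_block: a steel block 24 x 37 x 25 mm with holes. Bystander, leave it. Origin at the centre of its underside.
- usb_stick: a small memory stick 18 x 48 x 8 mm. Bystander, leave it. Origin at the centre of its underside.
- v_block: a steel V-block 28 x 36 x 30 mm. Bystander, leave it. Origin at the centre of its underside.
- tape_roll: a roll of tape 67 mm across, 19 mm tall. Bystander, leave it. Origin at the centre of its underside.

How it is judged:
By the outcome, as a careful person would: the job done as asked, in the order asked, and still so for the second after the job is handed in, while the arm keeps its last pose, push and grip.
It also fails if it takes over 64 s, if anything falls off the work surface, if the arm or the gripper's body presses on something with over 40 N, if the wrist force passes 120 N, or if a joint passes its speed limit or range.

## Working session

There is one attempt and no reset: what is moved stays moved. The work goes in short steps, Python scripts to look and compute and a tool call to move; the robot and the scene stay as the last step left them, time stands still between calls to the robot, and variables do not carry over. Pictures are saved under pics/ and viewed, at most 10 in all, crops included, and the job is handed in when it is done.

Besides the shell and the picture viewer there is one more tool, called after ">>>" as name([rows], argument=value, ...), one row to a line, values as JSON. servo_tool: Moves the arm, as the interface text tells. Its arguments: {"type":"object","properties":{"commands":{"type":"array"}},"required":["commands"]}

```bash
mkdir -p pics; cat > h.py <<'E'
import numpy as np, cv2
from bench import ctrl
def snap(n):
    c=ctrl.camera(n); return c
def pts(c):
    z=c["z_map"]; v,u=np.mgrid[:z.shape[0],:z.shape[1]]
    P=np.stack([(u-c["cx"])/c["fx"]*z,(v-c["cy"])/c["fy"]*z,z],-1)
    return (P-c["t"])@c["R"]   # R^T (P-t)
def proj(c,X):
    p=np.asarray(X)@c["R"].T+c["t"]; return np.stack([p[...,0]/p[...,2]*c["fx"]+c["cx"],p[...,1]/p[...,2]*c["fy"]+c["cy"]],-1)
def save(c,f,s=1): cv2.imwrite(f,cv2.resize(c["color"][:,:,::-1],None,fx=s,fy=s))
E
python3 - <<'E'
from h import *
import pickle
for n in("scene","top"):
    c=snap(n); save(c,f"pics/{n}0.png",1.25); pickle.dump(c,open(n+".pkl","wb"))
    print(n,c["fx"],c["R"].round(3).tolist(),c["t"].round(3), (-c["R"].T@c["t"]).round(3), (c["z_map"]>0).mean())
o=ctrl.get_obs(); print(o)
E
```

```text
scene 489.13952452707514 [[0.882, -0.471, -0.02], [-0.353, -0.63, -0.692], [0.313, 0.617, -0.722]] [-0.475  0.251  1.326] [ 0.092 -0.884  1.122] 0.99609375
top 477.41219614425296 [[-0.009, -1.0, 0.007], [-0.981, 0.008, -0.192], [0.192, -0.009, -0.981]] [-0.012  0.57   1.708] [ 2.320e-01 -1.000e-03  1.785e+00] 0.99599609375
{'time_s': 0.1, 'q': array([-1.37932475e+00,  1.81481786e-01,  1.60786596e+00,  2.06040487e-05,
        1.35382983e+00, -2.06319601e-01]), 'dq': array([ 0.00045931, -0.00187572, -0.00236115,  0.00102551, -0.00137341,
       -0.00052367]), 'joint_efforts': array([ 7.24385682e-04, -4.45876408e+01, -3.52235985e+01, -1.85338490e-04,
        4.17193995e-03, -1.34900662e-05]), 'eef_pos': array([ 0.22266902, -0.52964696,  0.2524861 ]), 'eef_rot': array([-7.92362541e-04,  9.80285524e-01,  1.97584572e-01,  1.59416253e-05]), 'wrist_force': array([-0.72455962, -0.69491906,  0.05975923]), 'torque': array([-0.01435753,  0.01939714,  0.03455256]), 'grasp_force': 0.0, 'opening': 0.9966477721318135}
```

View pics/top0.png

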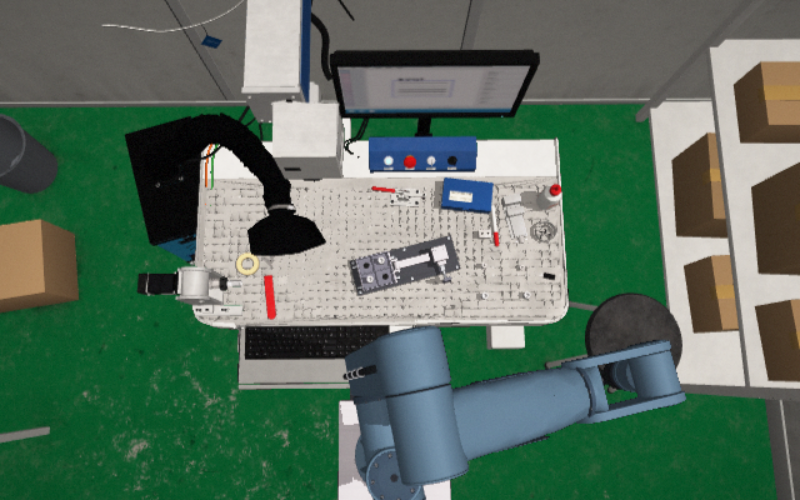

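View pics/scene0.png

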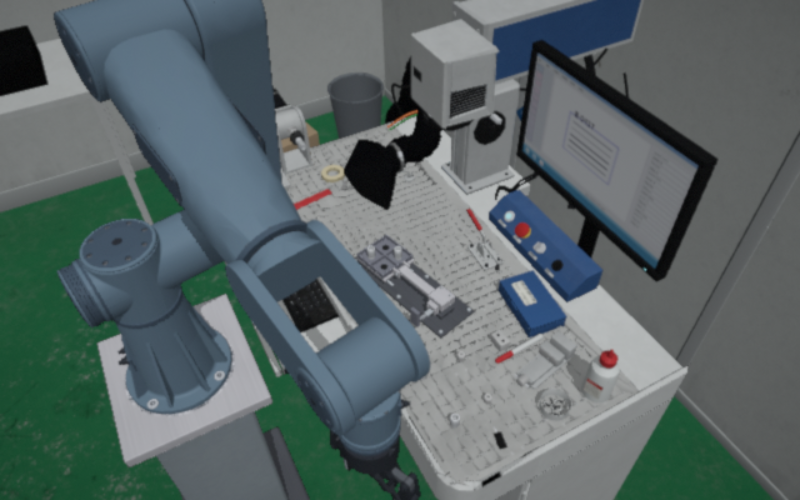

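The top view shows the crate at (372,272), the coupler at (440,255) and small parts near (485,295), (527,295), (515,266) and (485,233), with the USB stick at (548,276). The scene view agrees. I'll get rough positions next.

```bash
python3 - <<'E'
from h import *
import pickle
c=pickle.load(open("top.pkl","rb")); P=pts(c)
for u,v in [(485,295),(527,295),(515,266),(485,233),(548,276),(372,272),(440,255)]:
    print((u,v),P[int(v/1.25),int(u/1.25)].round(3))
im=c["color"][180:250,275:455,::-1]
cv2.imwrite("pics/crop.png",cv2.resize(im,None,fx=4.4,fy=4.4,interpolation=cv2.INTER_CUBIC))
z=P[...,2]; m=((z>0.012)&(z<0.1)).astype(np.uint8); m[:180]=0;m[255:]=0;m[:,:275]=0;m[:,455:]=0
n,l,s,ce=cv2.connectedComponentsWithStats(m)
for i in range(1,n):
    if s[i,4]>8: print(s[i],P[l==i].mean(0).round(3),z[l==i].max().round(3))
E
```

```text
(485, 295) [ 0.45  -0.278  0.022]
(527, 295) [ 0.449 -0.401  0.022]
(515, 266) [ 0.543 -0.374  0.008]
(485, 233) [ 0.64  -0.284  0.025]
(548, 276) [ 0.511 -0.471  0.01 ]
(372, 272) [0.52  0.059 0.049]
(440, 255) [ 0.565 -0.143  0.062]
[394 180   5  13  30] [ 0.639 -0.317  0.016] 0.023
[404 180  20  17 178] [ 0.637 -0.384  0.022] 0.041
[423 180   4   5   9] [ 0.659 -0.426  0.015] 0.02
[423 180  17  14  60] [ 0.634 -0.45   0.018] 0.035
[440 180   7  14  33] [ 0.64  -0.494  0.021] 0.034
[382 184  11   7  68] [ 0.637 -0.282  0.025] 0.037
[356 188   4   5   9] [ 0.625 -0.17   0.015] 0.018
[ 282  193   80   43 1331] [ 0.534 -0.012  0.041] 0.086
[322 198   5   3  10] [ 0.594 -0.041  0.015] 0.019
[359 209   7   6  13] [ 0.548 -0.182  0.015] 0.019
[280 210   4   5   9] [0.547 0.119 0.015] 0.02
[385 210   6   5  22] [ 0.541 -0.278  0.023] 0.037
[414 211   7   9  24] [ 0.532 -0.389  0.021] 0.033
[406 213   6   9  11] [ 0.523 -0.359  0.014] 0.017
[445 212   6   6  10] [ 0.532 -0.507  0.015] 0.016
[391 214   4   8  10] [ 0.52  -0.3    0.014] 0.016
[432 216   8   6  10] [ 0.514 -0.459  0.015] 0.019
[329 219   5   6  10] [ 0.506 -0.068  0.015] 0.018
[418 223   6   8  16] [ 0.486 -0.4    0.015] 0.022
[395 224   6   6  12] [ 0.486 -0.315  0.014] 0.017
[410 226   4   6  13] [ 0.478 -0.368  0.014] 0.017
[416 232  11  12  37] [ 0.447 -0.402  0.022] 0.037
[384 234   9   7  29] [ 0.448 -0.275  0.024] 0.039
[409 234   5   6  12] [ 0.449 -0.363  0.014] 0.017
[444 236   5   8  13] [ 0.436 -0.493  0.015] 0.018
[409 241   9   6  17] [ 0.424 -0.371  0.015] 0.021
[382 242   6   4  10] [ 0.424 -0.263  0.015] 0.021
[368 249   7   4  12] [ 0.398 -0.213  0.015] 0.018
[444 248   5   5   9] [ 0.397 -0.494  0.015] 0.017
```

View pics/crop.png

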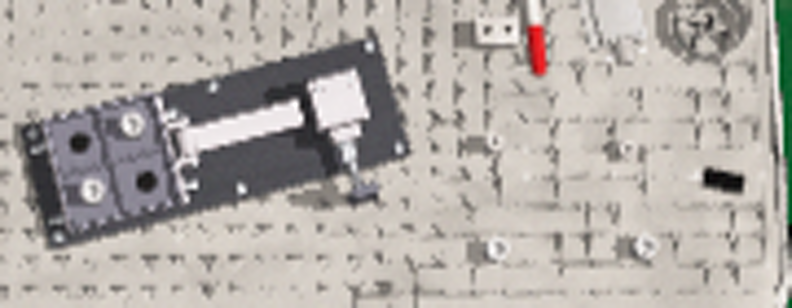

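The crop shows empty cells (dark pads) at (80,142) and (147,180), which are diagonal. The parts at (497,248) and (645,246) look like the sleeves, and the smaller ones at (495,143) and (627,148) look like collets. I'll check with the wrist camera.

>>> servo_tool([
  [[50, -10, -16], 0, 85],
  [[55, -11, -17], 0, 85],
  [[55, -11, -17], 0, 85],
  [[55, -12, -17], 0, 85],
  [[55, -12, -17], 0, 85],
  [[55, -12, -16], 0, 85],
  [[0, 0, 0], 0, 85],
  [[0, 0, 0], 0, 85],
])

```text
time_s: 1.1
eef_pos: [0.4957, -0.3414, 0.3525]
eef_rot: [-0.0, 0.98, 0.198, -0.001]
wrist_force: [-0.8, 0.2, 0.4]
opening: 0.997
grasp_force: 0.0
```

```bash
python3 - <<'E'
from h import *
import pickle
c=snap("wrist"); save(c,"pics/w1.png",1.25); pickle.dump(c,open("w1.pkl","wb"))
print(c["fx"],(-c["R"].T@c["t"]).round(3),c["R"].round(3).tolist(),c["z_map"][200,320])
E
```

```text
281.4832070118942 [ 0.56  -0.314  0.475] [[0.388, -0.922, -0.002], [-0.885, -0.373, 0.281], [-0.259, -0.107, -0.96]] 0.48536277
```

View pics/w1.png

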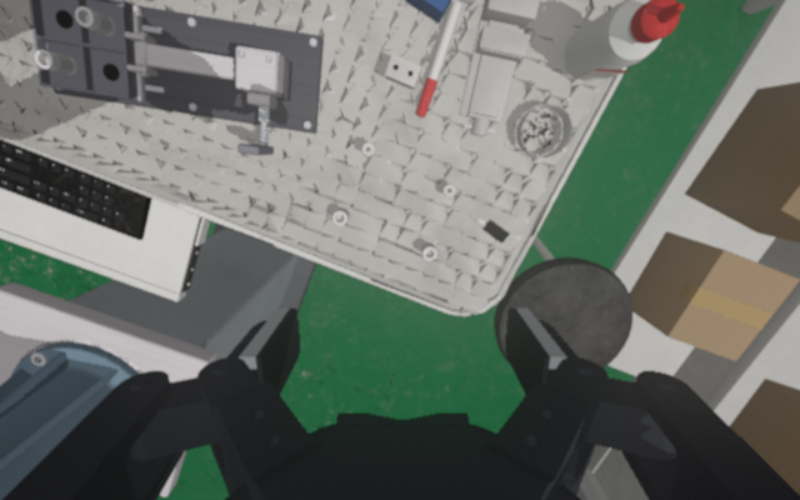

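The wrist view shows the sleeves at (340,217) and (430,253), collets at (368,148) and (449,189), empty pads at (65,20) and (111,72), and the latch tab at (256,150). I'll measure the sleeves from the depth points and from ring fits.

```bash
cat >> h.py <<'E'
def ray(c,u,v,z):
    d=c["R"].T@np.array([(u-c["cx"])/c["fx"],(v-c["cy"])/c["fy"],1]); o=-c["R"].T@c["t"]
    return o+d*(z-o[2])/d[2]
def top(c,xy,z,r=.03,tol=.006,P=None):
    """points near xy whose height is within tol of z: robust centre"""
    P=pts(c) if P is None else P
    m=(np.hypot(P[...,0]-xy[0],P[...,1]-xy[1])<r)&(abs(P[...,2]-z)<tol)
    q=P[m]; (cx,cy),R=cv2.minEnclosingCircle(q[:,:2].astype(np.float32)) if len(q) else ((0,0),0)
    return len(q),q.mean(0).round(4),np.round([cx,cy,R],4)
E
python3 - <<'E'
from h import *
import pickle
c=pickle.load(open("w1.pkl","rb")); P=pts(c)
for u,v in [(340,217),(430,253),(368,148),(449,189)]:
    x=ray(c,u/1.25,v/1.25,.03); 
    m=np.hypot(P[...,0]-x[0],P[...,1]-x[1])<.025; z=P[m][:,2]
    print(x.round(4),np.percentile(z,[5,50,90,99]).round(4),top(c,x[:2],.03,.025),top(c,x[:2],.024,.025))
ims=[]
for u,v in [(340,217),(430,253),(368,148),(449,189)]:
    a,b=int(u/1.25),int(v/1.25); ims.append(cv2.resize(c["color"][b-16:b+16,a-16:a+16,::-1],None,fx=6,fy=6,interpolation=cv2.INTER_CUBIC))
cv2.imwrite("pics/w1c.png",np.hstack(ims))
E
```

```text
[ 0.4498 -0.273   0.03  ] [0.0071 0.4012 0.4085 0.4155] (81, array([ 0.45  , -0.2721,  0.0306]), array([ 0.4497, -0.272 ,  0.0094])) (62, array([ 0.4508, -0.2723,  0.0236]), array([ 0.4516, -0.2726,  0.0087]))
[ 0.4506 -0.399   0.03  ] [0.0052 0.0088 0.0283 0.0322] (76, array([ 0.4512, -0.3967,  0.0302]), array([ 0.4506, -0.3969,  0.0094])) (63, array([ 0.4516, -0.3969,  0.0239]), array([ 0.451 , -0.3969,  0.0094]))
[ 0.5429 -0.2753  0.03  ] [0.0004 0.0036 0.0244 0.0263] (86, array([ 0.5424, -0.2746,  0.0253]), array([ 0.5423, -0.2744,  0.0086])) (97, array([ 0.5422, -0.2743,  0.025 ]), array([ 0.5422, -0.2743,  0.0088]))
[ 0.5363 -0.3867  0.03  ] [0.0244 0.4019 0.4227 0.4273] (76, array([ 0.5354, -0.3866,  0.0253]), array([ 0.5351, -0.3868,  0.0088])) (89, array([ 0.5354, -0.387 ,  0.025 ]), array([ 0.5353, -0.3874,  0.0089]))
```

View pics/w1c.png

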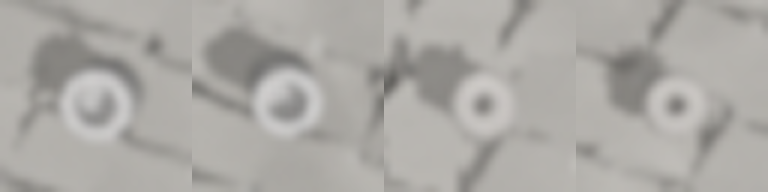

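Depth separates them clearly: the sleeves, with tops at 30 mm, are at (0.4498,-0.2722) and (0.4507,-0.397), and the collets' tops are at 25 mm. Next I'll go over the first sleeve, turned to the crate's diagonal.

>>> servo_tool([
  [[-8, -41, 40], 0, 60],
  [[-7.5, -40.6, 40], 0, 45],
  [[0, 0, 45], -0.157, 45],
  [[0, 0, 45], -0.157, 45],
  [[0, 0, 45], -0.157, 45],
  [[0, 0, 45], -0.157, 45],
  [[0, 0, 0], 0, 45],
  [[0, 0, 0], 0, 45],
])

```text
time_s: 2.15
eef_pos: [0.4502, -0.2735, 0.0946]
eef_rot: [0.001, 0.872, 0.489, 0.0]
wrist_force: [1.0, 0.1, 0.4]
opening: 0.529
grasp_force: 0.0
```

```bash
python3 - <<'E'
from h import *
import pickle
c=snap("wrist"); save(c,"pics/w2.png",1.25); pickle.dump(c,open("w2.pkl","wb"))
print(top(c,(.4498,-.2722),.0305,.02,.004),top(c,(.4507,-.397),.0305,.02,.004))
o=ctrl.get_obs(); print(o["eef_pos"],o["eef_rot"],o["q"].round(2))
# shuttle features from w1: coupler top, tab top
c=pickle.load(open("w1.pkl","rb")); P=pts(c)
for nm,z,x,r in [("head",.062,(.56,-.14),.05),("tab",.077,(.49,-.16),.05)]:
    print(nm,top(c,x,z,r,.004))
m=(abs(P[...,2]-.008)<.003)&(abs(P[...,0]-.53)<.2)&(P[...,1]>-.25)
E
```

```text
(380, array([ 0.4493, -0.2718,  0.0309]), array([ 0.4489, -0.2725,  0.0094])) (0, array([nan, nan, nan]), array([0, 0, 0]))
[ 0.45080311 -0.27384373  0.0953284 ] [1.51709797e-03 8.72177104e-01 4.89187714e-01 4.23018323e-04] [-0.77  0.28  1.85 -0.    1.02 -0.22]
head (1144, array([ 0.5726, -0.1395,  0.0633]), array([ 0.5733, -0.1387,  0.0289]))
tab (133, array([ 0.4939, -0.16  ,  0.0778]), array([ 0.494 , -0.1592,  0.0116]))h.py:20: RuntimeWarning: Mean of empty slice.
  return len(q),q.mean(0).round(4),np.round([cx,cy,R],4)
  ret = um.true_divide(
```

View pics/w2.png

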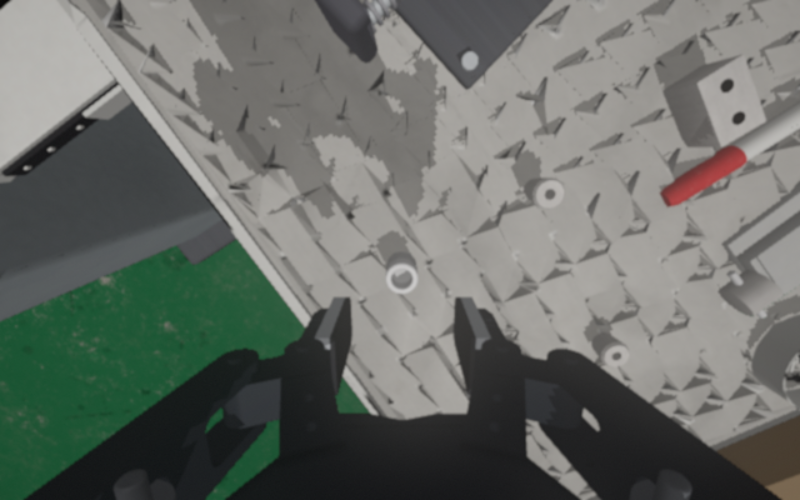

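The sleeve at (402,277) is centred between the pads at 340 and 465. I'll descend, grip and lift.

>>> servo_tool([
  [[0.5, -1.8, 20], 0, 45],
  [[0, 0, 22], 0, 45],
  [[0, 0, 16.5], 0, 45],
  [[0, 0, 0], 0, 45],
  [[0, 0, 0], 0, 10],
  [[0, 0, 0], 0, 10],
  [[0, 0, 0], 0, 10],
  [[0, 0, 0], 0, 10],
  [[0, 0, 0], 0, 10],
])

```text
time_s: 3.32
eef_pos: [0.4496, -0.2716, 0.0361]
eef_rot: [0.001, 0.871, 0.491, 0.0]
wrist_force: [-0.7, 1.0, 5.9]
opening: 0.184
grasp_force: 58.6
```

>>> servo_tool([
  [[0, 0, -40], 0, 10],
  [[0, 0, -60], 0, 10],
  [[0, 0, -60], 0, 10],
  [[45, -17, 0], 0, 10],
  [[46, -17, 0], 0, 10],
  [[46, -17, 0], 0, 10],
  [[46, -18, 0], 0, 10],
  [[45, -18, 0], 0, 10],
  [[45, -17, 0], 0, 10],
  [[0, 0, 0], 0, 10],
  [[0, 0, 0], 0, 10],
])

```text
time_s: 4.7
eef_pos: [0.5013, 0.0162, 0.1948]
eef_rot: [0.0, 0.871, 0.491, -0.0]
wrist_force: [-0.4, -0.4, -0.5]
opening: 0.185
grasp_force: 58.9
```

```bash
python3 - <<'E'
from h import *
import pickle
c=snap("wrist"); save(c,"pics/w3.png",1.25); pickle.dump(c,open("w3.pkl","wb"))
o=ctrl.get_obs(); print(o["eef_pos"],o["eef_rot"],o["opening"],o["grasp_force"],o["q"].round(2))
E
```

```text
[0.50133507 0.01568946 0.19478813] [ 1.34395321e-04  8.71431260e-01  4.90517603e-01 -1.48681521e-04] 0.1855252739885279 58.87702703475952 [-0.21  0.08  1.85 -0.    1.22  0.34]
```

View pics/w3.png

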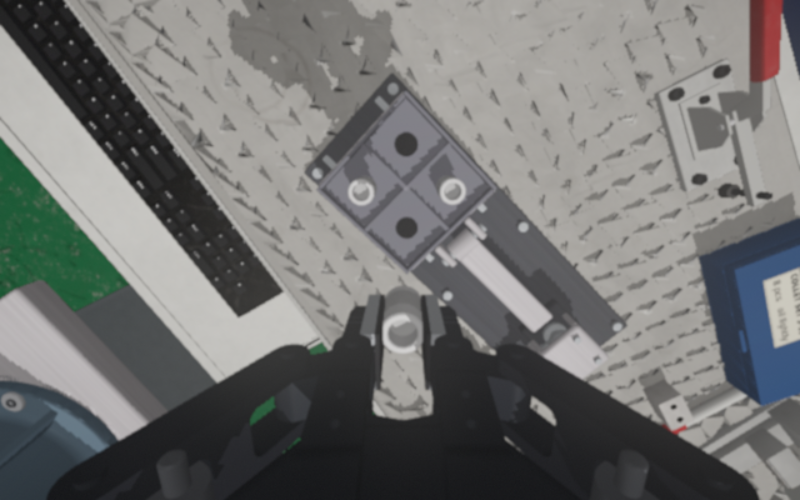

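The sleeve is held upright, with its rim at (403,332). The empty pads are at (406,144) and (406,228), and the stored sleeves are at (361,191) and (453,190).

```bash
cat > m.py <<'E'
from h import *
def pad(c,u,v,P):
    g=cv2.cvtColor(c["color"],cv2.COLOR_RGB2GRAY); u,v=int(u),int(v)
    s=g[v-13:v+14,u-13:u+14]; m=(s<55).astype(np.uint8); n,l,st,ce=cv2.connectedComponentsWithStats(m)
    i=1+np.argmin([np.hypot(*(ce[k]-13))+ (99 if st[k,4]<30 else 0) for k in range(1,n)])
    cu,cv_=ce[i]+[u-13,v-13]; z=np.median(P[v-2:v+3,u-2:u+3,2])
    return st[i,4],z.round(4),ray(c,cu,cv_,z).round(4)
E
python3 - <<'E'
from m import *
import pickle
c=pickle.load(open("w3.pkl","rb")); P=pts(c)
for u,v in[(406,144),(406,228)]: print("pad",pad(c,u/1.25,v/1.25,P))
for u,v in[(361,191),(453,190)]:
    x=ray(c,u/1.25,v/1.25,.065); print("stored",top(c,x[:2],.0655,.016,.004))
o=ctrl.get_obs()
for z in(.186,.188,.19): print("held",top(c,o["eef_pos"][:2],z,.016,.002))
q=P[318//1:340//1,300:345] if 0 else P[240:290,300:345]
w=q[(q[...,2]>.12)&(q[...,2]<.25)]; print(np.percentile(w[:,2],[1,5,25,50,75,95,99]).round(4))
print("ringray",ray(c,403/1.25,332/1.25,.19))
c=pickle.load(open("top.pkl","rb")); P=pts(c)
for u,v in [(80,142),(147,180)]:
    U,V=275+u/4.4,180+v/4.4; print("top pad",P[int(V),int(U)].round(4),ray(c,U,V,.035).round(4))
E
```

```text
Traceback (most recent call last):
  File "m.py", line 5, in pad
    i=1+np.argmin([np.hypot(*(ce[k]-13))+ (99 if st[k,4]<30 else 0) for k in range(1,n)])
        ~~~~~~~~~^^^^^^^^^^^^^^^^^^^^^^^^^^^^^^^^^^^^^^^^^^^^^^^^^^^^^^^^^^^^^^^^^^^^^^^^
ValueError: attempt to get argmin of an empty sequence
```

Use Otsu for the threshold.

```bash
sed -i 's/m=(s<55).astype(np.uint8);/_,m=cv2.threshold(s,0,1,cv2.THRESH_BINARY_INV+cv2.THRESH_OTSU);/' m.py
python3 - <<'E'
from m import *
import pickle
c=pickle.load(open("w3.pkl","rb")); P=pts(c)
for u,v in[(406,144),(406,228)]: print("pad",pad(c,u/1.25,v/1.25,P))
for u,v in[(361,191),(453,190)]:
    x=ray(c,u/1.25,v/1.25,.065); print("stored",top(c,x[:2],.0655,.016,.004))
o=ctrl.get_obs()
q=P[240:290,300:345]
w=q[(q[...,2]>.12)&(q[...,2]<.25)]; print(np.percentile(w[:,2],[1,5,25,50,75,95,99]).round(4))
for z in(.182,.186,.19): print("held",top(c,o["eef_pos"][:2],z,.016,.003)[::2])
print("ringray",ray(c,403/1.25,332/1.25,.189))
c=pickle.load(open("top.pkl","rb")); P=pts(c)
for u,v in [(80,142),(147,180)]:
    U,V=275+u/4.4,180+v/4.4; print("top pad",P[int(V),int(U)].round(4),ray(c,U,V,.035).round(4))
E
```

```text
pad (np.int32(274), np.float64(0.037), array([0.5407, 0.0781, 0.037 ]))
pad (np.int32(231), np.float64(0.0373), array([0.5076, 0.0222, 0.0373]))
stored (222, array([0.4962, 0.0672, 0.0663]), array([0.4961, 0.0671, 0.0093]))
stored (225, array([0.5519, 0.0343, 0.0662]), array([0.552 , 0.0338, 0.0093]))
[0.1748 0.1796 0.1844 0.19   0.1961 0.2115 0.2124]
held (484, array([0.5049, 0.0201, 0.0136]))
held (407, array([0.504 , 0.0186, 0.014 ]))
held (733, array([0.5025, 0.0169, 0.0151]))
ringray [0.50003396 0.01533709 0.189     ]
top pad [0.5399 0.0743 0.044 ] [0.5405 0.074  0.035 ]
top pad [0.5113 0.0191 0.0328] [0.5075 0.0176 0.035 ]
```

The pads are 65.0 mm apart, as expected for a diagonal pair, and the shuttle yaw is about 0.251. Placing the first sleeve on the far pad.

>>> servo_tool([
  [[37.4, 0.6, 0], 0, 10],
  [[37.4, 0.7, 0], 0, 10],
  [[0, 0, 50], 0, 10],
  [[0, 0, 45], 0, 10],
  [[0, 0, 20], 0, 10],
  [[0, 0, 6.5], 0, 10],
  [[0, 0, 0], 0, 10],
  [[0, 0, 0], 0, 10],
])

```text
time_s: 5.75
eef_pos: [0.5425, 0.0792, 0.0747]
eef_rot: [0.001, 0.871, 0.49, 0.001]
wrist_force: [-0.3, 0.4, -0.4]
opening: 0.184
grasp_force: 58.9
```

>>> servo_tool([
  [[-0.5, -1, 2], 0, 10],
  [[0, 0, 1], 0, 10],
  [[0, 0, 0], 0, 10],
])

```text
time_s: 6.12
eef_pos: [0.5405, 0.0799, 0.0711]
eef_rot: [0.0, 0.871, 0.491, 0.0]
wrist_force: [-1.3, 0.1, 5.5]
opening: 0.185
grasp_force: 59.7
```

>>> servo_tool([
  [[0, 0, 0], 0, 25],
  [[0, 0, 0], 0, 36],
  [[0, 0, 0], 0, 36],
  [[0, 0, 0], 0, 36],
  [[0, 0, -20], 0, 36],
  [[0, 0, -50], 0, 36],
  [[0, 0, -54], 0, 36],
  [[-45, 17, 0], 0, 45],
  [[-46, 17, 0], 0, 45],
  [[-46, 17, 0], 0, 45],
  [[-46, 17, 0], 0, 45],
  [[-46, 17, 0], 0, 45],
  [[-45, 17, 0], 0, 45],
  [[-45, 17, 0], 0, 45],
  [[-45, 17, 0], 0, 45],
  [[-45, 17, 0], 0, 45],
  [[-45, 17, 0], 0, 45],
  [[0, 0, 50], 0, 45],
  [[0, 0, 50], 0, 45],
  [[0, 0, 0], 0, 45],
])

```text
time_s: 8.62
eef_pos: [0.4478, -0.3937, 0.0898]
eef_rot: [-0.005, 0.871, 0.491, -0.001]
wrist_force: [-0.0, 0.4, -0.1]
opening: 0.525
grasp_force: 0.0
```

```bash
python3 - <<'E'
from h import *
import pickle
c=snap("wrist"); save(c,"pics/w4.png",1.25); pickle.dump(c,open("w4.pkl","wb"))
o=ctrl.get_obs(); print(o["eef_pos"],o["eef_rot"],o["opening"],o["q"].round(2))
t=top(c,(.4507,-.397),.0305,.02,.004); print(t)
R=np.array([[.5188,.8549],[.8549,-.5188]]); print(R@(t[2][:2]-o["eef_pos"][:2])*1e3)
c=snap("top"); P=pts(c)
print(c["color"].shape, top(c,(.5407,.0781),.065,.02,.006))
cv2.imwrite("pics/topc.png",cv2.resize(c["color"][190:245,275:365,::-1],None,fx=6,fy=6,interpolation=cv2.INTER_CUBIC))
E
```

```text
[ 0.4493862  -0.39546549  0.09297618] [-2.11715162e-03  8.71337565e-01  4.90679412e-01 -2.84013431e-04] 0.5225796773097366 [-0.92  0.42  1.65  0.    1.07 -0.37]
(409, array([ 0.4505, -0.3971,  0.0309]), array([ 0.4502, -0.3975,  0.0096]))
[-1.31710033  1.75122194]
(400, 640, 3) (12, array([0.5391, 0.0775, 0.063 ]), array([0.5384, 0.0771, 0.0099]))
```

View pics/topc.png

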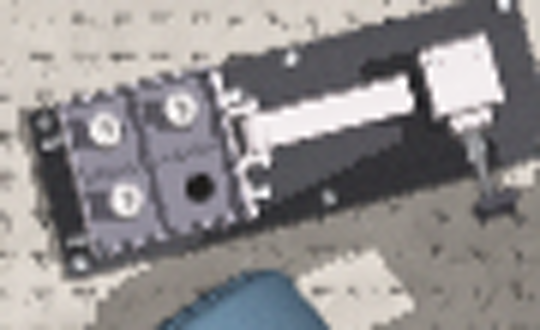

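The first sleeve stands in its cell at (105,130), and the remaining empty pad is at (200,188). Gripping the second sleeve.

>>> servo_tool([
  [[-1, 1.5, 20], 0, 45],
  [[0, 0, 22], 0, 45],
  [[0, 0, 15], 0, 45],
  [[0, 0, 0], 0, 45],
  [[0, 0, 0], 0, 10],
  [[0, 0, 0], 0, 10],
  [[0, 0, 0], 0, 10],
  [[0, 0, 0], 0, 10],
  [[0, 0, 0], 0, 10],
])

```text
time_s: 9.85
eef_pos: [0.4516, -0.3989, 0.0385]
eef_rot: [0.001, 0.871, 0.491, 0.0]
wrist_force: [-0.7, 0.5, 5.9]
opening: 0.184
grasp_force: 58.7
```

>>> servo_tool([
  [[0, 0, -40], 0, 10],
  [[0, 0, -60], 0, 10],
  [[0, 0, -60], 0, 10],
  [[43, -19, 0], 0, 10],
  [[43, -19, 0], 0, 10],
  [[43, -19, 0], 0, 10],
  [[43, -19, 0], 0, 10],
  [[43, -19, 0], 0, 10],
  [[43, -19, 0], 0, 10],
  [[43, -19, 0], 0, 10],
  [[43, -19, 0], 0, 10],
  [[44, -18.6, 0], 0, 10],
  [[0, 0, 0], 0, 10],
  [[0, 0, 40], 0, 10],
  [[0, 0, 30], 0, 10],
  [[0, 0, 0], 0, 10],
  [[0, 0, 0], 0, 10],
])

```text
time_s: 11.98
eef_pos: [0.5069, 0.0213, 0.1283]
eef_rot: [0.0, 0.872, 0.49, 0.0]
wrist_force: [-0.7, -0.1, 0.8]
opening: 0.187
grasp_force: 58.7
```

```bash
python3 - <<'E'
from m import *
import pickle
c=snap("wrist"); save(c,"pics/w5.png",1.25); pickle.dump(c,open("w5.pkl","wb")); P=pts(c)
o=ctrl.get_obs(); print(o["eef_pos"],o["eef_rot"])
for x in[(.5407,.0781),(.4961,.0671),(.552,.0338)]: print(top(c,x,.0658,.016,.004))
R=np.array([[.5188,.8549],[.8549,-.5188]]); print(R@(np.array([.5072,.0216])-o["eef_pos"][:2])*1e3)
E
```

```text
[0.50734966 0.02133358 0.1287971 ] [8.36252843e-04 8.71475341e-01 4.90437779e-01 9.03441471e-04]
(406, array([0.5392, 0.0795, 0.0665]), array([0.5393, 0.0795, 0.0092]))
(408, array([0.4965, 0.0672, 0.0661]), array([0.4962, 0.0669, 0.0094]))
(408, array([0.5519, 0.0343, 0.0661]), array([0.5522, 0.0338, 0.0096]))
[ 0.15011999 -0.26616878]
```

View pics/w5.png

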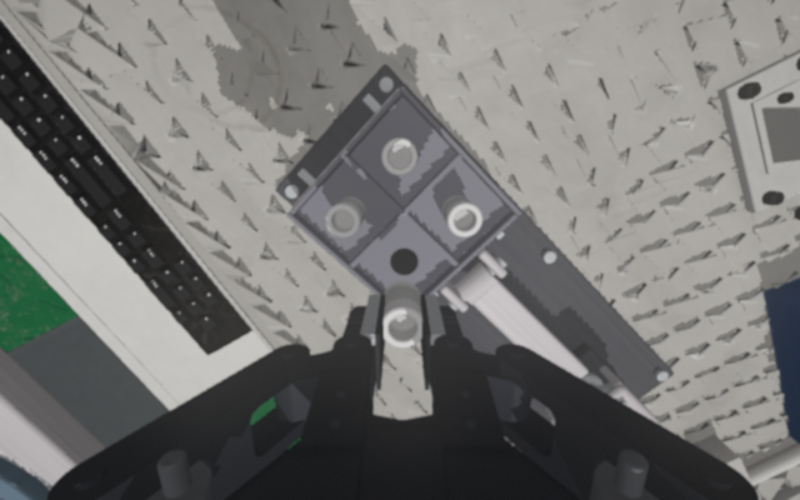

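The placed sleeve at (400,155) is upright, and the held one is lined up with the last pad at (404,261). Lowering it in.

>>> servo_tool([
  [[0, 0, 30], 0, 10],
  [[0, 0, 17], 0, 10],
  [[0, 0, 6], 0, 10],
  [[0, 0, 1.5], 0, 10],
  [[0, 0, 0], 0, 10],
  [[0, 0, 0], 0, 10],
])

```text
time_s: 12.78
eef_pos: [0.507, 0.0219, 0.0735]
eef_rot: [0.001, 0.871, 0.491, 0.001]
wrist_force: [-0.2, -0.5, 1.0]
opening: 0.177
grasp_force: 59.0
```

>>> servo_tool([
  [[0, 0, 1], 0, 10],
  [[0, 0, 0], 0, 10],
  [[0, 0, 0], 0, 10],
])

```text
time_s: 13.15
eef_pos: [0.5071, 0.022, 0.0734]
eef_rot: [0.001, 0.871, 0.491, 0.001]
wrist_force: [-3.4, 1.1, 12.1]
opening: 0.182
grasp_force: 60.1
```

>>> servo_tool([
  [[0, 0, 0], 0, 25],
  [[0, 0, 0], 0, 36],
  [[0, 0, 0], 0, 36],
  [[0, 0, 0], 0, 36],
  [[0, 0, -20], 0, 36],
  [[0, 0, -45], 0, 36],
  [[0, 0, -45], 0, 36],
  [[-40, 20, 0], 0, 38],
  [[-41, 20, 0], 0, 38],
  [[-41, 21, 0], 0, 38],
  [[-40, 21, 0], 0, 38],
  [[0, 0, 0], -0.16, 38],
  [[0, 0, 0], -0.16, 38],
  [[0, 0, 0], -0.16, 38],
  [[0, 0, 0], -0.16, 38],
  [[0, 0, 0], -0.157, 38],
  [[0, 0, 0], 0, 38],
  [[0, 0, 0], 0, 38],
])

```text
time_s: 15.4
eef_pos: [0.4923, -0.159, 0.1817]
eef_rot: [-0.0, 0.614, 0.789, -0.0]
wrist_force: [-0.1, -0.8, 0.0]
opening: 0.442
grasp_force: 0.0
```

```bash
python3 - <<'E'
from h import *
import pickle
o=ctrl.get_obs(); print(o["eef_pos"],o["eef_rot"],o["opening"],o["q"].round(2))
c=snap("wrist"); save(c,"pics/w6.png",1.25); pickle.dump(c,open("w6.pkl","wb")); d=snap("top")
for k in(c,d):
    for x in[(.5393,.0795),(.5076,.0222),(.4961,.0671),(.552,.0338)]: 
        try: print(top(k,x,.0655,.018,.004))
        except Exception as e: print(x,"none")
P=pts(c)
m=(np.hypot(P[...,0]-.493,P[...,1]+.159)<.03)&(P[...,2]>.06)&(P[...,2]<.085); q=P[m]
print(len(q)); q=q[q[:,2]>np.percentile(q[:,2],90)-.005]; print(q.mean(0),cv2.minAreaRect(q[:,:2].astype(np.float32)*1000))
print(top(c,(.5725,-.1386),.062,.04,.004), cv2.minAreaRect(P[(np.hypot(P[...,0]-.5725,P[...,1]+.1386)<.04)&(abs(P[...,2]-.063)<.004)][:,:2].astype(np.float32)*1000))
E
```

```text
[ 0.49234537 -0.15895487  0.18172188] [-1.00305567e-04  6.13838705e-01  7.89431462e-01 -4.57157065e-06] 0.4421902228841745 [-0.54  0.13  1.82  0.    1.19 -0.79]
(0, array([nan, nan, nan]), array([0, 0, 0]))
(0, array([nan, nan, nan]), array([0, 0, 0]))
(0, array([nan, nan, nan]), array([0, 0, 0]))
(0, array([nan, nan, nan]), array([0, 0, 0]))
(8, array([0.5386, 0.077 , 0.0671]), array([0.5392, 0.0769, 0.0083]))
(10, array([0.505 , 0.0191, 0.0654]), array([0.5054, 0.0199, 0.0088]))
(9, array([0.4951, 0.0633, 0.0648]), array([0.4952, 0.0636, 0.0092]))
(11, array([0.5517, 0.0305, 0.0651]), array([0.5508, 0.0313, 0.0094]))
350
[ 0.49242787 -0.15776174  0.07779089] ((492.6705017089844, -158.1326904296875), (9.419892311096191, 22.800710678100586), 14.079519271850586)
(2147, array([ 0.5702, -0.1377,  0.0633]), array([ 0.5714, -0.1384,  0.0291])) ((571.3480834960938, -138.48605346679688), (41.946449279785156, 43.39033508300781), 14.51210880279541)h.py:20: RuntimeWarning: Mean of empty slice.
  return len(q),q.mean(0).round(4),np.round([cx,cy,R],4)
  ret = um.true_divide(
```

View pics/w6.png

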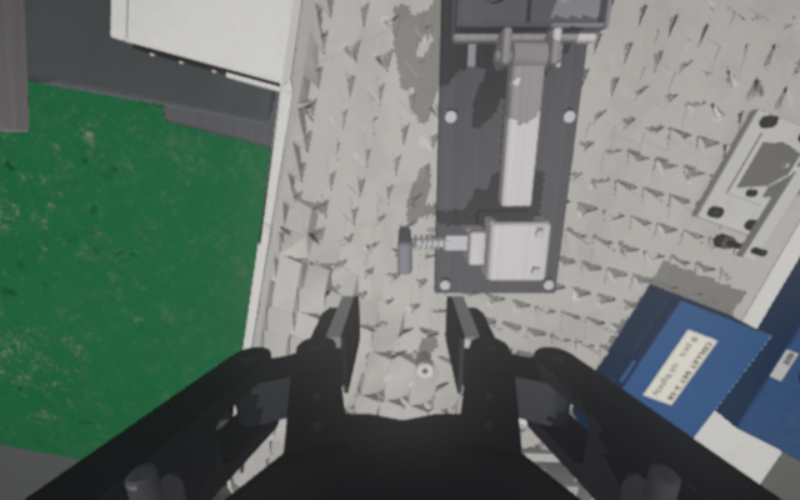

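The tab at (405,252) is midway between the fingers (345 and 462). All four sleeves stand in the crate according to the top depth. Descending over the tab.

>>> servo_tool([
  [[0.8, 0.5, 30], 0, 38],
  [[0, 0, 40], 0, 38],
  [[0, 0, 30], 0, 38],
  [[0, 0, 12], 0, 38],
  [[0, 0, 4.5], 0, 38],
  [[0, 0, 0], 0, 38],
  [[0, 0, 0], 0, 38],
])

```text
time_s: 16.38
eef_pos: [0.4935, -0.1586, 0.0665]
eef_rot: [0.001, 0.613, 0.79, 0.0]
wrist_force: [0.9, -1.1, 0.6]
opening: 0.439
grasp_force: 0.0
```

>>> servo_tool([
  [[0, 0, 1], 0, 20],
  [[0, 0, 0], 0, 2],
  [[0, 0, 0], 0, 2],
  [[0, 0, 0], 0, 2],
  [[0, 0, 0], 0, 2],
  [[0, 0, 0], 0, 2],
])

```text
time_s: 17.12
eef_pos: [0.4932, -0.1583, 0.0647]
eef_rot: [0.001, 0.613, 0.79, 0.0]
wrist_force: [4.4, 2.1, 4.7]
opening: 0.107
grasp_force: 62.1
```

>>> servo_tool([
  [[0, -3, 0], 0, 2],
  [[0, -3, 0], 0, 2],
  [[0, -3, 0], 0, 2],
  [[0, -2, 0], 0, 2],
  [[0, 0, 0], 0, 2],
  [[0, 0, 0], 0, 2],
])

```text
time_s: 17.88
eef_pos: [0.4827, -0.161, 0.0647]
eef_rot: [0.001, 0.613, 0.79, 0.0]
wrist_force: [6.2, 1.9, 3.7]
opening: 0.107
grasp_force: 62.1
```

```bash
cat > tab.py <<'E'
from h import *
o=ctrl.get_obs(); print(o["eef_pos"].round(4),o["wrist_force"].round(1),o["grasp_force"],o["opening"])
c=snap("wrist"); P=pts(c); th=.2485; ex=np.array([np.cos(th),np.sin(th)]); ey=np.array([-ex[1],ex[0]])
C=np.array([.572,-.1385]); q=P.reshape(-1,3); L=(q[:,:2]-C)@np.c_[ex,ey]
m=(abs(L[:,0])<.018)&(abs(L[:,1]-.01)<.035)&(q[:,2]>.04)&(q[:,2]<.13)
A=np.c_[L[m,1],np.ones(m.sum())]; zz=q[m,2]
h=zz>np.percentile(zz,10) 
s=np.polyfit(A[h][:,0],zz[h],1); print("head n",m.sum(),"z pct",np.percentile(zz,[5,50,95]).round(4),"slope",s.round(4))
m=(L[:,0]<-.07)&(L[:,0]>-.115)&(abs(L[:,1])<.04)&(q[:,2]>.07)&(q[:,2]<.14); print("high pts at tab",m.sum(),np.percentile(L[m,0],[5,50,95]).round(4) if m.sum() else "")
E
python3 tab.py
```

```text
[ 0.4827 -0.161   0.0647] [6.2 1.9 3.7] 62.065526247024536 0.10651707870936565
head n 7403 z pct [0.0465 0.0633 0.0646] slope [-0.2196  0.0631]
high pts at tab 16265 [-0.1102 -0.093  -0.0756]
```

>>> servo_tool([
  [[0.6, 0, -3.2], 0, 2],
  [[0.7, 0, -3.3], 0, 2],
  [[0.8, 0, -3.2], 0, 2],
  [[0.8, 0, -3.2], 0, 2],
  [[0.9, 0, -3.2], 0, 2],
  [[1, 0, -3.1], 0, 2],
  [[0, 0, 0], 0, 2],
  [[0, 0, 0], 0, 2],
])

```text
time_s: 18.92
eef_pos: [0.4811, -0.157, 0.083]
eef_rot: [0.001, 0.613, 0.79, -0.0]
wrist_force: [7.8, -1.7, -5.3]
opening: 0.113
grasp_force: 60.2
```

```bash
python3 tab.py
```

```text
[ 0.4811 -0.157   0.083 ] [ 7.8 -1.7 -5.3] 60.16878604888916 0.11290291828956432
head n 7415 z pct [0.0592 0.0804 0.0838] slope [-0.3203  0.0818]
high pts at tab 8332 [-0.1105 -0.0935 -0.0764]
```

Head is rising with the tab (63→81 mm). Continuing along the arc.

>>> servo_tool([
  [[1.1, 0, -3.1], 0, 2],
  [[1.1, 0, -3.1], 0, 2],
  [[1.2, 0, -3.1], 0, 2],
  [[1.3, 0, -3.0], 0, 2],
  [[1.4, 0, -3.0], 0, 2],
  [[1.4, 0, -3.0], 0, 2],
  [[1.5, 0, -2.9], 0, 2],
  [[1.6, 0, -2.9], 0, 2],
  [[0, 0, 0], 0, 2],
  [[0, 0, 0], 0, 2],
])

```text
time_s: 20.23
eef_pos: [0.4788, -0.147, 0.1073]
eef_rot: [0.001, 0.613, 0.79, -0.0]
wrist_force: [8.4, -2.5, -4.6]
opening: 0.107
grasp_force: 58.6
```

```bash
cat >> tab.py <<'E'
# drawbar angle: fit plane to head top, robustly, near its centre as it swings
from scipy.optimize import least_squares
y0=.130; m=(abs(L[:,0])<.016)&(L[:,1]>-.03)&(L[:,1]<.06)&(q[:,2]>.055)&(q[:,2]<.15)
yy=L[m,1]-y0; z=q[m,2]-.041
f=lambda a:(z*np.cos(a[0])+yy*np.sin(a[0]))-.022   # height above hinge in drawbar frame, for rise a
r=min((least_squares(f,[a],loss="cauchy",f_scale=.001) for a in(.1,.25,.35,.45)),key=lambda r:r.cost)
print("alpha",r.x, "inliers",(abs(f(r.x))<.002).mean(), "rise mm",130*np.sin(r.x))
E
python3 tab.py
```

```text
[ 0.4788 -0.147   0.1073] [ 8.4 -2.5 -4.6] 58.630818128585815 0.10689777635877802
head n 7132 z pct [0.0776 0.104  0.1112] slope [-0.3852  0.1102]
high pts at tab 4949 [-0.1098 -0.0934 -0.0763]
alpha [0.33665819] inliers 0.6991709435452034 rise mm [42.94351449]
```

>>> servo_tool([
  [[0.6, 0, -1.2], 0, 2],
  [[0.6, 0, -1.0], 0, 2],
  [[0, 0, 0], 0, 2],
  [[0, 0, 0], 0, 2],
  [[0, 0, 0], 0, 2],
  [[0, 0, 0], 0, 2],
])

```text
time_s: 21.02
eef_pos: [0.4784, -0.1459, 0.1094]
eef_rot: [0.001, 0.613, 0.79, -0.0]
wrist_force: [7.7, -2.4, -5.6]
opening: 0.106
grasp_force: 58.5
```

```bash
python3 tab.py; python3 - <<'E'
from h import *
k=snap("top")
for x in[(.5393,.0795),(.5076,.0222),(.4961,.0671),(.552,.0338)]: print(top(k,x,.0655,.018,.005))
E
```

```text
[ 0.4784 -0.1459  0.1094] [ 7.7 -2.4 -5.6] 58.5389506816864 0.1056026937967239
head n 7066 z pct [0.0793 0.1061 0.1135] slope [-0.3932  0.113 ]
high pts at tab 4680 [-0.1097 -0.0935 -0.0765]
alpha [0.35478253] inliers 0.7065375944834903 rise mm [45.16023829]
(12, array([0.5396, 0.0755, 0.0651]), array([0.5391, 0.0762, 0.0088]))
(14, array([0.5034, 0.02  , 0.0658]), array([0.5045, 0.0204, 0.0094]))
(9, array([0.4942, 0.0657, 0.0654]), array([0.4952, 0.0646, 0.0091]))
(10, array([0.55  , 0.0295, 0.065 ]), array([0.5509, 0.0297, 0.0083]))
```

The coupler is up 45 mm and firmly held, and all four sleeves are standing.

```bash
python3 -c "
from bench import ctrl; print(ctrl.hand_in())"
```

```text
the job is handed in; nothing more can be done
None
```

The job is handed in at about 21 s of arm time: both sleeves stand in the two empty cells, and the latch is pulled with the drawbar held, still gripped, about 45 mm above where the coupler sat on the ball; hand-in returned no verdict.

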